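Clear the bread board

TASK

Clear up this bread station: one end compartment holds a lemon half, the other a crust. First put the spare lemon half from the ledge in with the other lemon half and slide that side's cover fully shut, and slide the crust side's cover fully open; only then take the brush and sweep every crust on the white board into the crust compartment with it. Finally stand the brush upright on its ledge again and slide the crust cover fully shut, leaving the canister, bowl and mug undisturbed.

Things in the scene. Friction and masses are not known exactly. Their poses are not given: they have to be found in the camera images.
- station: Fixed dark wooden bread station. Origin at counter height under the centre of the white board. White board: 95 mm high, x -85..85, y -120..120 mm. Fences along its two long sides, 10 mm thick, tops 110 mm high, inner faces at x = -85 and 85, run on to y = -241 and 241. Beyond each end of the board lies an open compartment, beyond the far fence a brush ledge.
- bin_left (a point): Centre of the left (+y) compartment's mouth, level with the board, 177.5 mm from the station's axis. The compartment is 170 mm (station x) by 115 mm (station y) inside, y 120..235 mm; its floor is 8 mm above the counter, 79 mm below the shut cover.
- bin_right (a point): The same for the right (-y) compartment, y -235..-120 mm.
- ledge (a point): Centre of the top of the ledge, 95 mm above the counter: x 95..190, y -200..200 mm in the station's frame, with a lip 5 mm thick and 8 mm high along its far edge.
- cover_left (a joint): Slide of the navy cover over the left (+y) compartment, m: 0 fully shut, 0.115 fully open (slid outwards, to station +y). The cover is a plate 168 x 118 x 8 mm, its top level with the board.
- cover_right (a joint): The same for the right (-y) compartment: 0 fully shut, 0.115 fully open (slid outwards, to station -y).
- cover_left_pull (a point): Point on the left cover's upright brass bar pull, 12 mm below its top, 20 mm above the cover. The bar is 80 mm long (station x), 14 mm thick (station y), 32 mm tall, and stands 74 mm outwards from the cover's inner edge.
- cover_right_pull (a point): The same on the right cover's pull.
- brush: Hand brush standing on its stiff (rigid) black bristles. Origin at the centre of its underside; x along its length, z up. 140 mm long (x), 36 mm thick (y) and 100 mm tall: bristles to 40 mm, wooden head to 65 mm, above it a wooden grip rib 100 mm long, 26 mm thick, 65 to 100 mm high.
- lemon: Yellow lemon half lying in one compartment (that is the lemon side), 54 mm across, 34 mm tall, cut face down, its lowest 13 mm straight-sided. Origin at the centre of the cut face.
- lemon2: Spare lemon half, the same, cut face down on the ledge beside the brush.
- crust0: Crust that already lies in the crust compartment, like the others. Origin at its centre.
- crust1: Dry brown bread crust on the board, a rigid block 42 x 28 x 22 mm (x, y, z). Origin at its centre. May be absent.
- crust2: Dry brown bread crust on the board, a rigid block 42 x 28 x 22 mm (x, y, z). Origin at its centre. May be absent.
- crust3: Dry brown bread crust on the board, a rigid block 42 x 28 x 22 mm (x, y, z). Origin at its centre. May be absent.
- crust4: Dry brown bread crust on the board, a rigid block 42 x 28 x 22 mm (x, y, z). Origin at its centre. May be absent.
- crust5: Dry brown bread crust on the board, a rigid block 42 x 28 x 22 mm (x, y, z). Origin at its centre. May be absent.
- crust6: Dry brown bread crust on the board, a rigid block 42 x 28 x 22 mm (x, y, z). Origin at its centre. May be absent.
- canister: Bystander: white jar with a brass cap, 80 mm across, 130 mm tall. Origin under its centre.
- bowl: Bystander: white bowl, 120 mm across, 50 mm tall. Origin under its centre.
- mug: Bystander: blue mug, 80 mm across, 90 mm tall. Origin under its centre.
Not all that is in view belongs to the job. Leave any green or orange look-alike of the lemon2 alone.

How it is judged:
By the outcome, as a careful person would: the job done as asked, in the order asked, and still so for the second after the job is handed in, with the robot touching nothing.
Of crust1, crust2, crust3, crust4, crust5, crust6 only 3 to 6 are there at a start; the rules pass over those that are not, and their reading is None.
At some moment in a run one of crust1, crust2, crust3, crust4, crust5, crust6 may be knocked a few centimetres aside while the robot is not near it.
It also fails if it takes over 192 s, if anything falls off the work surface, if the arm or the gripper's body presses on something with over 40 N, if the wrist force passes 120 N, or if a joint passes its speed limit or range.

ROBOT

A 6-joint arm with a two-finger parallel gripper is mounted at the origin on the work surface. World frame = base frame: x ahead of the robot, y to its left, z up, the work surface at z = 0. Lengths are in mm, angles in rad, forces in N, time in s.
With the tool pointing down it reaches from about 300 to 850 mm from the base axis. Payload 4.2 kg.
Tool frame: the origin (TCP) lies midway between the tips of the shut fingers; the grasp point (between the pads) lies env.grip_depth behind it (env.grip_depth is the distance from the TCP to the grasp point, in mm); z points along the fingers, y is the line along which they close (so a half turn about z gives the same grasp; the last joint's range is limited). The gripper opens to 91 mm and grips with 3 to 60 N. Pads are 32 mm wide; open, the fingers measure 118 mm over their backs; the gripper's body (76 mm by 178 mm) begins 60 mm behind the grasp point.
Start: joints at [1.182, 0.32, 1.565, -0, 1.257, -0.02], TCP at [207.289, 536.353, 213.976] pointing down, gripper open.
Joint ranges: [-3.11, 3.11], [-0.84, 2.01], [0.21, 2.61], [-1.34, 4.49], [0.05, 2.63], [-2.56, 2.56]. Speed limits (rad/s): [2.57, 2.57, 3.14, 3.14, 3.14, 3.14].

INTERFACE

Orientations are given as a unit quaternion [x, y, z, w].
In Python, from workcell import env, optics gives the robot as it stands. The module is installed in compiled form; this text tells all that it offers.
- The arm moves only by the tool carry_out, never from a script. Its argument "plan" is a list of rows, each a list of 7 numbers: the opening, from 0 (shut) to 1 (fully open), then the shift along the tool's x, y, z as a fraction of full scale, then the turn, a rotation vector about the tool's x, y, z as a fraction of full scale. A call has 1 to 20 rows; each row is the pose to reach, as a shift and turn from the pose commanded when the call began, along the tool's axes at that moment, turning the shorter way round; what a row does not reach only later rows make up. Full scale, the value 1, is 0.12 m for a shift and 180 degrees for a turn. A row lasts 1/10 s, in which the tool goes at most 50 mm and 8.59 degrees, less where a joint would pass 70% of its speed; a pose out of reach is approached as far as the arm can. A call with a number of a shift or a turn outside -1 to 1 is refused whole. A call with a gripper value outside its range is refused whole. The fingers move at their own pace and stop on an object; "newtons" is the grip in N (left out, the last holds). Time passes only in rows, so rows that repeat a pose let the fingers close. It gives the time, the measured TCP pose, the force, the opening and the grip force at its end, in the units of the state.
- env.state(): the state, without advancing time (a new reading comes with each control period).
- optics.get_image(name): name is "scene" or "top"; returns a dict with "image" (400x640x3 uint8, red, green, blue), "vfov" (degrees; the focal length in pixels is half the picture's height over the tangent of half this angle, whatever the lens; pixels are square), "cx", "cy" (the principal point, pixels), "rvec" (rotation vector, rad) and "tvec" (3), from world to camera coordinates, as OpenCV has them. Camera axes: x right, y down, z forward; pixel columns grow to the right and rows downward; lengths in mm; the calibration is good to about 2 mm. A picture is of the moment at which its call begins. There is no depth.
- env.finish_job(): hands the job in; it is judged then, once.
The state is a dict: "time_s": time; "joints": joint angles; "joint_velocities": joint speeds; "tau": joint torques, N m; "eef_pos": TCP position; "orientation": TCP orientation; "contact_force": force on the tool from outside, world axes, zero at the start; "torque": the same for the moment, N m; "grip_width": finger opening in mm; "finger_force": force on a finger pad.
Only numpy, scipy, OpenCV 4.12 (cv2) and the standard library are available. Lean on these libraries where they do the work, as an engineer would, in place of code of your own. Each camera call takes 0.05 s, during which the arm holds its last target. There are 200 camera calls.

## Working session

There is one attempt and no reset: what is moved stays moved. The work goes in short steps, Python scripts to look and compute and a tool call to move; the robot and the scene stay as the last step left them, time stands still between calls to the robot, and variables do not carry over. Pictures are saved under pics/ and viewed, at most 14 in all, crops included, and the job is handed in when it is done.

Besides the shell and the picture viewer there is one more tool, called after ">>>" as name([rows], argument=value, ...), one row to a line, values as JSON. carry_out: Moves the arm, as the interface text tells. Its arguments: {"type":"object","properties":{"plan":{"type":"array","items":{"type":"array","items":{"type":"number"}}},"newtons":{"type":"number"}},"required":["plan"]}

```bash
mkdir -p pics
python3 - <<'E'
from workcell import env, optics
import cv2,pickle
print(env.state(), env.grip_depth)
for n in("scene","top"):
    d=optics.get_image(n); cv2.imwrite(f"pics/{n}0.png",d["image"][:,:,::-1]); pickle.dump(d,open(f"{n}0.pkl","wb"))
    print({k:v for k,v in d.items() if k!="image"})
E
```

```text
{'time_s': 0.0, 'joints': array([ 1.18199200e+00,  3.20302977e-01,  1.56571775e+00, -3.15774961e-05,
        1.25741568e+00, -2.00139613e-02]), 'joint_velocities': array([-1.45258795e-03, -2.10462353e-03, -9.21568356e-04,  1.58710256e-03,
        6.08154891e-04,  4.06688948e-05]), 'tau': array([-2.50295263e-03, -4.12467921e+01, -2.31967682e+01,  7.23969075e-02,
        4.59585583e-02, -1.28035686e-04]), 'eef_pos': array([207.09436227, 535.83983099, 213.09890939]), 'orientation': array([ 1.83347128e-01,  9.83047802e-01, -9.05732929e-04, -1.72427966e-04]), 'contact_force': array([-0.07955326,  0.54685519,  0.85757591]), 'torque': array([ 0.05827024, -0.04562515,  0.02523958]), 'finger_force': 0.0, 'grip_width': 91.32431527559378} 18.8
{'vfov': 56.73335430125111, 'cx': 321.91690558803094, 'cy': 194.77719734383325, 'rvec': array([ 1.82716907,  1.32033343, -0.70794363]), 'tvec': array([-182.59420788, -234.37711666, 1278.80576362])}
{'vfov': 44.340843764946285, 'cx': 326.03214233570236, 'cy': 203.7797244632943, 'rvec': array([ 2.15373776, -2.15693606,  0.12404494]), 'tvec': array([  -6.17662353,  613.83876343, 1052.5002859 ])}
```

View pics/scene0.png

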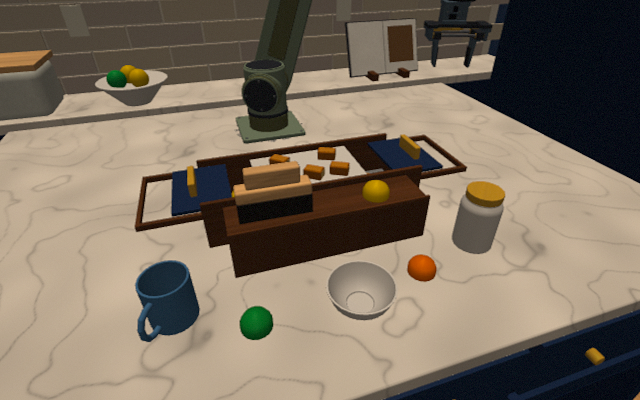

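View pics/top0.png

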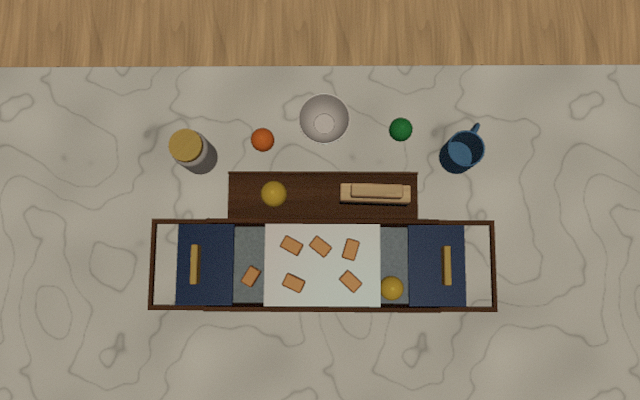

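The top view shows the crust compartment at image left, with crust0 at (251,276), and the lemon at right (392,288). Both covers are half open. Five crusts are on the board: (291,245), (320,246), (351,249), (293,283) and (350,281). The spare lemon is at (273,194), the brush at (375,193).

```bash
cat > h.py <<'E'
import numpy as np, cv2, pickle
from scipy.spatial.transform import Rotation as R
def cam(d):
    f=200/np.tan(np.radians(d["vfov"])/2); return np.array([[f,0,d["cx"]],[0,f,d["cy"]],[0,0,1]]),cv2.Rodrigues(d["rvec"])[0],np.array(d["tvec"])
def back(d,px,z):
    K,Rm,t=cam(d); px=np.atleast_2d(px).astype(float)
    r=np.c_[px,np.ones(len(px))]@np.linalg.inv(K).T@Rm; c=-Rm.T@t
    return c+r*((z-c[2])/r[:,2])[:,None]
def proj(d,X):
    K,Rm,t=cam(d); return cv2.projectPoints(np.atleast_2d(X).astype(float),d["rvec"],t,K,None)[0][:,0]
def blobs(img,lo,hi,amin=60):
    m=cv2.inRange(cv2.cvtColor(img,cv2.COLOR_RGB2HSV),lo,hi)
    return [cv2.minAreaRect(c) for c in cv2.findContours(m,0,1)[0] if cv2.contourArea(c)>amin]
E
python3 - <<'E'
from h import *
d=pickle.load(open("top0.pkl","rb")); s=pickle.load(open("scene0.pkl","rb")); im=d["image"]
print(back(d,[[320,200],[300,200],[320,180]],0).round())
# board
roi=np.zeros_like(im); roi[215:315,225:400]=im[215:315,225:400]
for r in blobs(roi,(0,0,165),(180,45,255),500): print("board",r,back(d,cv2.boxPoints(r),95).round(1).tolist())
for r in blobs(roi,(5,100,90),(18,255,255)): print("crust",np.round(r[0],1),np.round(r[1],1),round(r[2]),back(d,r[0],112).round(1))
for r in blobs(im,(19,110,80),(30,255,255)): print("yel",r,back(d,r[0],112).round(1))
print("outer frame",back(d,[[152,220],[494,221],[497,311],[149,310]],110).round(1).tolist())
print("ledge far corners",back(d,[[228,172],[417,172]],103).round(1).tolist())
for x in [(188,240,'l'),(448,240,'r')]: print([tuple(im[y,x[0]+k]) for y in [262] for k in range(-2,12,3)])
x=cv2.resize(im[150:320,140:500],None,fx=2.2,fy=2.2,interpolation=2); cv2.imwrite("pics/c1.png",x[:,:,::-1])
E
```

```text
[[627.   7.   0.]
 [627.  53.   0.]
 [674.   7.   0.]]
board ((321.5, 265.0), (82.0, 115.0), 90.0) [[564.4, 122.4, 95.0], [564.0, -118.2, 95.0], [395.6, -115.8, 95.0], [395.7, 120.0, 95.0]]
crust [293.2 282.6] [19.7 13.4] 27 [[443.7  59.2 112. ]]
crust [350. 281.] [19.8 12.7] 45 [[446.8 -56.  112. ]]
crust [250.1 275.8] [12.1 19.3] 32 [[457.4 146.9 112. ]]
crust [350.2 249.1] [12.6 19.9] 16 [[511.2 -57.  112. ]]
crust [320.  246.2] [19.8 12.8] 39 [[517.3   4.9 112. ]]
crust [291.1 245.1] [20.  12.8] 30 [[519.5  64.  112. ]]
yel ((392.0, 287.5), (23.0, 22.0), 90.0) [[ 433.8 -140.9  112. ]]
yel ((447.12762451171875, 265.4677734375), (39.09832763671875, 6.797226428985596), 88.36341857910156) [[ 477.9 -253.6  112. ]]
yel ((193.02076721191406, 263.9808349609375), (6.514791011810303, 38.249420166015625), 2.290609836578369) [[481.4 264.  112. ]]
yel ((273.5, 193.5), (25.0, 25.0), 90.0) [[626.4 101.4 112. ]]
yel ((185.0, 145.0), (32.0, 32.0), 90.0) [[729.8 288.8 112. ]]
outer frame [[571.8, 352.4, 110.0], [568.6, -353.2, 110.0], [386.8, -351.5, 110.0], [389.1, 350.8, 110.0]]
ledge far corners [[673.6, 198.8, 103.0], [672.7, -198.6, 103.0]]
[(np.uint8(42), np.uint8(49), np.uint8(67)), (np.uint8(29), np.uint8(44), np.uint8(61)), (np.uint8(149), np.uint8(121), np.uint8(62)), (np.uint8(144), np.uint8(120), np.uint8(63)), (np.uint8(62), np.uint8(44), np.uint8(19))]
[(np.uint8(154), np.uint8(132), np.uint8(75)), (np.uint8(149), np.uint8(125), np.uint8(62)), (np.uint8(45), np.uint8(56), np.uint8(69)), (np.uint8(50), np.uint8(57), np.uint8(75)), (np.uint8(41), np.uint8(52), np.uint8(69))]
```

View pics/c1.png

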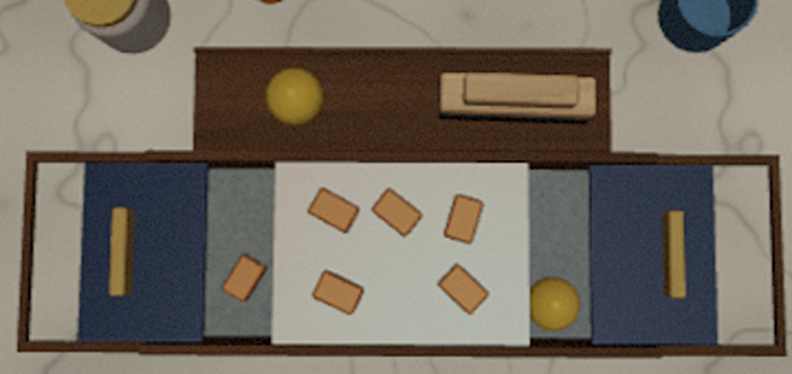

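Run:
```python
from h import *
d=pickle.load(open("top0.pkl","rb")); s=pickle.load(open("scene0.pkl","rb")); im=d["image"]
K,Rm,t=cam(d); print("camC",(-Rm.T@t).round())
for n,p in (("L",(193,264)),("R",(447.1,265.5))): print(n,back(d,p,127).round(1))
print("lemon2",back(d,(273.5,193.5),110).round(1),"lemon",back(d,(392,287.5),25).round(1))
roi=np.zeros_like(im); roi[175:212,330:415]=im[175:212,330:415]
for r in blobs(roi,(5,50,120),(25,200,255),100): print(r, back(d,cv2.boxPoints(r),160).round(1).tolist())
tl=np.array([[464,74],[576,79],[578,106],[466,101]])/2.2+[140,150]
b=back(d,tl,195);print("rib",b.round(1).tolist(),b.mean(0).round(1))
# verify in scene camera
for n,P in (("lemon2top",(626,101,129)),("rib",b.mean(0)),("st",(480,121,95)),("ledgeRf",(670,-199,103)),("pullL",back(d,(193,264),127)[0])): print(n,proj(s,P).round(1).tolist())
```

```text
camC [ 481.  -14. 1119.]
L [[481.4 259.9 127. ]]
R [[ 477.9 -250.   127. ]]
lemon2 [[626.7 101.6 110. ]] lemon [[ 429.7 -151.8   25. ]]
((375.174560546875, 191.93704223632812), (70.16519927978516, 17.575763702392578), 1.9749338626861572) [[607.2, -35.1, 160.0], [642.3, -36.4, 160.0], [637.2, -175.0, 160.0], [602.2, -173.0, 160.0]]
rib [[633.1, -55.6, 195.0], [628.5, -152.5, 195.0], [605.0, -153.7, 195.0], [609.5, -57.2, 195.0]] [ 619.  -104.7  195. ]
lemon2top [[376.1, 180.7]]
rib [[271.1, 166.5]]
st [[356.4, 160.8]]
ledgeRf [[227.7, 235.2]]
pullL [[410.5, 140.5]]
```

>>> carry_out([
  [1,0,0,0,0,0,-0.117],
  [1,0,0,0,0,0,-0.117],
  [1,0,0,0,0,0,-0.117],
  [1,0,0,0,0,0,-0.117],
  [1,0,0,0,0,0,-0.117],
], newtons=20)

```text
time_s: 0.6
eef_pos: [207.2, 536.2, 213.7]
orientation: [0.001, 1.0, -0.0, -0.0]
contact_force: [0.6, -1.2, -1.0]
grip_width: 91.6
finger_force: 0.0
```

>>> carry_out([
  [1,-1,-1,0,0,0,0],
  [1,-1,-1,0,0,0,0],
  [1,-1,-1,0,0,0,0],
  [1,-1,-1,0,0,0,0],
])

```text
time_s: 1.0
eef_pos: [329.2, 413.3, 214.0]
orientation: [0.003, 1.0, -0.001, 0.0]
contact_force: [0.0, 1.0, 0.3]
grip_width: 91.1
finger_force: 0.0
```

>>> carry_out([
  [1,-1,-1,0,0,0,0],
  [1,-1,-1,0,0,0,0],
  [1,-1,-1,0,0,0,0],
  [1,-1,-1,0,0,0,0],
])

```text
time_s: 1.4
eef_pos: [449.4, 293.1, 213.9]
orientation: [0.003, 1.0, -0.0, 0.001]
contact_force: [-0.7, 0.4, -0.5]
grip_width: 90.9
finger_force: 0.0
```

>>> carry_out([
  [1,-0.26,-0.28,0,0,0,0],
  [1,-0.26,-0.28,0.5,0,0,0],
  [1,-0.26,-0.28,0.95,0,0,0],
  [1,-0.26,-0.28,0.95,0,0,0],
  [0,-0.26,-0.28,0.95,0,0,0],
  [0,-0.26,-0.28,0.95,0,0,0],
  [0,-0.26,-0.28,0.95,0,0,0],
  [0,-0.26,-0.28,0.95,0,0,0],
  [0,-0.26,-0.28,0.95,0,0,0],
  [0,-0.26,-0.28,0.95,0,0,0],
])

```text
time_s: 2.4
eef_pos: [478.3, 262.5, 100.3]
orientation: [0.001, 1.0, 0.0, 0.0]
contact_force: [-0.1, -0.3, -0.0]
grip_width: 46.1
finger_force: 0.0
```

>>> carry_out([
  [0,0,0,0,0,0,0],
  [0,0,0,0,0,0,0],
  [0,0,0,0,0,0,0],
  [0,0,0,0,0,0,0],
  [0,0,0,0,0,0,0],
  [0,0,0,0,0,0,0],
  [0,0,0.1,0,0,0,0],
  [0,0,0.2,0,0,0,0],
  [0,0,0.3,0,0,0,0],
  [0,0,0.36,0,0,0,0],
  [0,0,0.36,0,0,0,0],
])

```text
time_s: 3.5
eef_pos: [478.4, 307.7, 100.0]
orientation: [0.0, 1.0, 0.001, 0.0]
contact_force: [1.4, 1.6, -0.4]
grip_width: 13.6
finger_force: 20.0
```

>>> carry_out([
  [0,0,0.02,0,0,0,0],
  [0,0,0.04,0,0,0,0],
  [0,0,0.05,0,0,0,0],
  [0,0,0.05,0,0,0,0],
])

```text
time_s: 3.9
eef_pos: [478.5, 310.4, 100.0]
orientation: [0.001, 1.0, -0.001, 0.0]
contact_force: [2.7, -4.6, -0.4]
grip_width: 13.9
finger_force: 20.0
```

>>> carry_out([
  [0,0,0.03,0,0,0,0],
  [0,0,0.05,0,0,0,0],
  [0,0,0.05,0,0,0,0],
  [0,0,0.05,0,0,0,0],
])

```text
time_s: 4.3
eef_pos: [478.3, 310.4, 99.8]
orientation: [-0.001, 1.0, -0.007, -0.001]
contact_force: [4.9, -20.6, 5.4]
grip_width: 14.1
finger_force: 20.0
```

>>> carry_out([
  [0,0,-0.07,0,0,0,0],
  [0.5,0,-0.07,0,0,0,0],
  [0.5,0,-0.07,0,0,0,0],
  [0.5,0,-0.07,0,0,0,0],
  [0.5,0,-0.07,0,0,0,0],
  [0.5,0,-0.07,-0.3,0,0,0],
  [1,0,-0.07,-0.7,0,0,0],
  [1,-0.4,-0.5,-0.75,0,0,0],
  [1,-0.7,-0.9,-0.75,0,0,0],
  [1,-0.9,-1,-0.75,0,0,0],
  [1,-0.9,-1,-0.75,0,0,0],
])

```text
time_s: 5.4
eef_pos: [589.6, 194.3, 189.9]
orientation: [0.003, 1.0, -0.0, 0.001]
contact_force: [-0.1, 0.8, -0.9]
grip_width: 82.9
finger_force: 0.0
```

>>> carry_out([
  [1,-0.32,-0.4,0,0,0,0],
  [1,-0.32,-0.77,0.1,0,0,0],
  [1,-0.32,-0.77,0.3,0,0,0],
  [1,-0.32,-0.77,0.6,0,0,0],
  [1,-0.32,-0.77,0.76,0,0,0],
  [1,-0.32,-0.77,0.76,0,0,0],
  [0,-0.32,-0.77,0.76,0,0,0],
  [0,-0.32,-0.77,0.76,0,0,0],
  [0,-0.32,-0.77,0.76,0,0,0],
  [0,-0.32,-0.77,0.76,0,0,0],
  [0,-0.32,-0.77,0.76,0,0,0],
  [0,-0.32,-0.77,0.76,0,0,0],
  [0,-0.32,-0.77,0.76,0,0,0],
  [0,-0.32,-0.77,0.76,0,0,0],
], newtons=12)

```text
time_s: 6.8
eef_pos: [624.4, 105.1, 98.9]
orientation: [0.001, 1.0, 0.0, 0.0]
contact_force: [-1.0, -0.1, 1.8]
grip_width: 53.0
finger_force: 12.0
```

>>> carry_out([
  [1,0,0,0,0,0,0],
  [1,0,0,0,0,0,0],
  [1,0,0,0,0,0,0],
  [1,0,0,0,0,0,0],
  [1,0,0,0,0,0,0],
  [1,0,0,-0.4,0,0,0],
  [1,0,0,-0.9,0,0,0],
  [1,0.5,-0.5,-0.9,0,0,0],
  [1,1,-1,-0.9,0,0,0],
  [1,1,-1,-0.9,0,0,0],
  [1,1,-1,-0.9,0,0,0],
])

```text
time_s: 7.9
eef_pos: [501.1, -16.8, 207.2]
orientation: [0.001, 1.0, -0.0, -0.001]
contact_force: [0.9, 0.4, 0.3]
grip_width: 91.2
finger_force: 0.0
```

>>> carry_out([
  [1,0.18,-0.5,0,0,0,0],
  [1,0.18,-1,0,0,0,0],
  [1,0.18,-1,0,0,0,0],
  [1,0.18,-1,0,0,0,0],
])

```text
time_s: 8.3
eef_pos: [482.7, -137.3, 206.8]
orientation: [0.003, 1.0, -0.0, 0.0]
contact_force: [0.4, 0.3, -0.1]
grip_width: 91.6
finger_force: 0.0
```

>>> carry_out([
  [1,0,-0.5,0,0,0,0],
  [1,0,-0.94,0,0,0,0],
  [1,0,-0.94,0.4,0,0,0],
  [1,0,-0.94,0.88,0,0,0],
  [1,0,-0.94,0.88,0,0,0],
  [1,0,-0.94,0.88,0,0,0],
  [0,0,-0.94,0.88,0,0,0],
  [0,0,-0.94,0.88,0,0,0],
  [0,0,-0.94,0.88,0,0,0],
  [0,0,-0.94,0.88,0,0,0],
  [0,0,-0.94,0.88,0,0,0],
  [0,0,-0.94,0.88,0,0,0],
  [0,0,-0.94,0.88,0,0,0],
  [0,0,-0.94,0.88,0,0,0],
  [0,0,-0.94,0.88,0,0,0],
  [0,0,-0.94,0.88,0,0,0],
  [0,0,-0.94,0.88,0,0,0],
  [0,0,-0.94,0.88,0,0,0],
], newtons=20)

```text
time_s: 10.1
eef_pos: [482.3, -247.7, 101.0]
orientation: [0.001, 1.0, 0.0, 0.0]
contact_force: [0.1, -1.0, -0.8]
grip_width: 14.0
finger_force: 20.0
```

>>> carry_out([
  [0,0,-0.1,0,0,0,0],
  [0,0,-0.2,0,0,0,0],
  [0,0,-0.3,0,0,0,0],
  [0,0,-0.4,0,0,0,0],
  [0,0,-0.45,0,0,0,0],
  [0,0,-0.48,0,0,0,0],
  [0,0,-0.48,0,0,0,0],
])

```text
time_s: 10.8
eef_pos: [481.9, -306.2, 101.0]
orientation: [0.001, 1.0, -0.0, -0.0]
contact_force: [-1.6, -1.5, 1.4]
grip_width: 14.0
finger_force: 20.0
```

>>> carry_out([
  [0.5,0,0,0,0,0,0],
  [0.5,0,0,0,0,0,0],
  [0.5,0,0,0,0,0,0],
  [0.5,0,0,0,0,0,0],
  [0.5,0,0,-0.3,0,0,0],
  [1,0,0,-0.8,0,0,0],
  [1,0,0.5,-0.9,0,0,0],
  [1,0,1,-0.9,0,0,0],
  [1,0,1,-0.9,0,0,0],
  [1,0,1,-0.9,0,0,0],
])

```text
time_s: 11.8
eef_pos: [482.4, -182.5, 209.9]
orientation: [-0.001, 1.0, 0.0, 0.001]
contact_force: [-0.1, 0.8, -0.3]
grip_width: 82.6
finger_force: 0.0
```

>>> carry_out([
  [1,-0.3,0.5,0,0,0,0],
  [1,-0.6,1,0,0,0,0],
  [1,-0.6,1,0,0,0,0],
  [1,-0.6,1,0,0,0,0],
])

```text
time_s: 12.2
eef_pos: [557.0, -62.5, 208.6]
orientation: [-0.002, 1.0, 0.001, 0.001]
contact_force: [-0.8, 0.6, -0.2]
grip_width: 91.4
finger_force: 0.0
```

>>> carry_out([
  [1,-0.3,0.5,0,0,0,0],
  [1,-0.6,1,0,0,0,0],
  [1,-0.6,1,0,0,0,0],
  [1,-0.6,1,0,0,0,0],
  [1,-0.6,1,0,0,0,0],
])

```text
time_s: 12.7
eef_pos: [626.7, 53.6, 208.4]
orientation: [0.0, 1.0, -0.001, -0.001]
contact_force: [-0.5, -0.5, -0.5]
grip_width: 90.8
finger_force: 0.0
```

>>> carry_out([
  [1,0,0.42,0,0,0,0],
  [1,0,0.42,0.3,0,0,0],
  [1,0,0.42,0.7,0,0,0],
  [1,0,0.42,0.91,0,0,0],
  [1,0,0.42,0.91,0,0,0],
  [0,0,0.42,0.91,0,0,0],
  [0,0,0.42,0.91,0,0,0],
  [0,0,0.42,0.91,0,0,0],
  [0,0,0.42,0.91,0,0,0],
  [0,0,0.42,0.91,0,0,0],
  [0,0,0.42,0.91,0,0,0],
  [0,0,0.42,0.91,0,0,0],
  [0,0,0.42,0.91,0,0,0],
  [0,0,0.42,0.5,0,0,0],
  [0,0,0.42,0,0,0,0],
  [0,0,0.42,0,0,0,0],
], newtons=12)

```text
time_s: 14.3
eef_pos: [629.8, 105.7, 215.6]
orientation: [0.001, 1.0, 0.001, 0.006]
contact_force: [0.8, 0.8, -0.7]
grip_width: 52.9
finger_force: 12.0
```

>>> carry_out([
  [0,0.4,-0.2,0,0,0,0],
  [0,0.75,-0.5,0,0,0,0],
  [0,0.9,-0.9,0,0,0,0],
  [0,0.9,-1,0,0,0,0],
  [0,0.9,-1,0,0,0,0],
])

```text
time_s: 14.8
eef_pos: [517.3, -16.8, 208.8]
orientation: [0.002, 1.0, -0.0, -0.0]
contact_force: [0.1, 0.0, 0.5]
grip_width: 53.5
finger_force: 12.0
```

>>> carry_out([
  [0,0,-0.4,0,0,0,0],
  [0,0,-0.8,0,0,0,0],
  [0,0,-1,0,0,0,0],
  [0,0,-1,0,0,0,0],
  [0,0,-1,0,0,0,0],
])

```text
time_s: 15.3
eef_pos: [518.7, -133.9, 208.4]
orientation: [0.001, 1.0, 0.001, -0.0]
contact_force: [-0.1, 0.2, -0.9]
grip_width: 53.4
finger_force: 12.0
```

>>> carry_out([
  [0,0,-0.33,0.2,0,0,0],
  [0,0,-0.33,0.5,0,0,0],
  [0,0,-0.33,0.7,0,0,0],
  [0,0,-0.33,0.7,0,0,0],
  [0,0,-0.33,0.7,0,0,0],
])

```text
time_s: 15.8
eef_pos: [519.0, -173.1, 125.4]
orientation: [-0.0, 1.0, 0.0, 0.0]
contact_force: [1.0, -1.0, -0.7]
grip_width: 53.2
finger_force: 12.0
```

>>> carry_out([
  [0,0,0,0.2,0,0,0],
  [0,0,0,0.4,0,0,0],
  [0,0,0,0.6,0,0,0],
  [0,0,0,0.7,0,0,0],
  [0,0,0,0.7,0,0,0],
  [0,0,0,0.7,0,0,0],
  [0.75,0,0,0.7,0,0,0],
  [0.75,0,0,0.7,0,0,0],
  [0.75,0,0,0.7,0,0,0],
  [0.75,0,0,0.7,0,0,0],
  [0.75,0,0,0.7,0,0,0],
  [0.75,0,0,0.3,0,0,0],
  [0.75,0,0,-0.1,0,0,0],
  [1,0,0,-0.3,0,0,0],
  [1,0,0,-0.3,0,0,0],
])

```text
time_s: 17.3
eef_pos: [520.9, -175.3, 165.4]
orientation: [0.001, 1.0, -0.001, 0.004]
contact_force: [0.3, -0.4, 0.1]
grip_width: 81.6
finger_force: 0.0
```

>>> carry_out([
  [1,0.32,-0.4,0,0,0,0],
  [1,0.32,-0.8,0,0,0,0],
  [1,0.32,-1,0,0,0,0],
  [1,0.32,-1,0,0,0,0],
])

```text
time_s: 17.7
eef_pos: [479.0, -297.6, 159.6]
orientation: [0.003, 1.0, -0.0, -0.001]
contact_force: [-0.1, 0.8, -0.0]
grip_width: 91.7
finger_force: 0.0
```

>>> carry_out([
  [1,0,-0.1,0.1,0,0,0],
  [1,0,-0.1,0.3,0,0,0],
  [1,0,-0.1,0.52,0,0,0],
  [1,0,-0.1,0.52,0,0,0],
  [0,0,-0.1,0.52,0,0,0],
  [0,0,-0.1,0.52,0,0,0],
  [0,0,-0.1,0.52,0,0,0],
  [0,0,-0.1,0.52,0,0,0],
  [0,0,-0.1,0.52,0,0,0],
  [0,0,-0.1,0.52,0,0,0],
  [0,0,-0.1,0.52,0,0,0],
  [0,0,-0.1,0.52,0,0,0],
  [0,0,-0.1,0.52,0,0,0],
  [0,0,-0.1,0.52,0,0,0],
  [0,0,-0.1,0.52,0,0,0],
  [0,0,-0.1,0.52,0,0,0],
], newtons=20)

```text
time_s: 19.3
eef_pos: [479.8, -306.2, 98.7]
orientation: [0.001, 1.0, 0.0, 0.0]
contact_force: [0.9, 1.2, 0.3]
grip_width: 13.9
finger_force: 20.0
```

Run:
```python
from workcell import env, optics
import cv2
d=optics.get_image("top"); x=cv2.resize(d["image"][150:320,140:500],None,fx=2.2,fy=2.2,interpolation=2); cv2.imwrite("pics/c2.png",x[:,:,::-1])
```

```text
(no output)
```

View pics/c2.png

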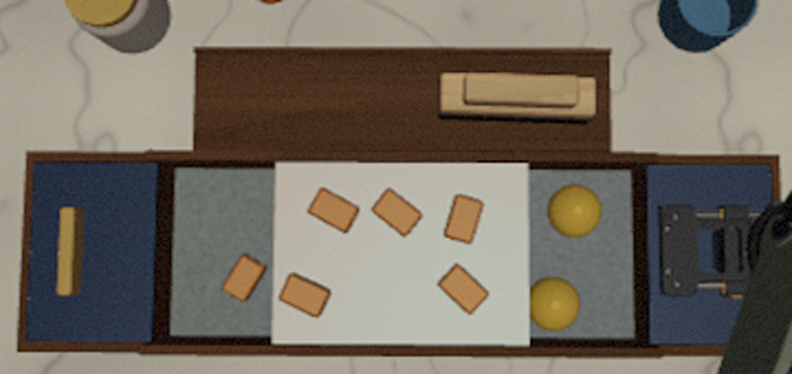

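Both lemon halves lie flat in the right compartment and the left cover is fully open. One crust was knocked left, to crop (304,295), but is still on the board. Next I shut the right cover.

>>> carry_out([
  [0,0,0.1,0,0,0,0],
  [0,0,0.2,0,0,0,0],
  [0,0,0.3,0,0,0,0],
  [0,0,0.4,0,0,0,0],
  [0,0,0.5,0,0,0,0],
  [0,0,0.6,0,0,0,0],
  [0,0,0.7,0,0,0,0],
  [0,0,0.8,0,0,0,0],
  [0,0,0.88,0,0,0,0],
  [0,0,0.92,0,0,0,0],
  [0,0,0.92,0,0,0,0],
  [0,0,0.92,0,0,0,0],
])

```text
time_s: 20.55
eef_pos: [480.5, -195.2, 98.7]
orientation: [0.001, 1.0, 0.001, 0.001]
contact_force: [4.5, 1.2, -3.7]
grip_width: 14.2
finger_force: 20.0
```

>>> carry_out([
  [0,0,0.02,0,0,0,0],
  [0,0,0.04,0,0,0,0],
  [0,0,0.06,0,0,0,0],
  [0,0,0.06,0,0,0,0],
])

```text
time_s: 20.95
eef_pos: [480.6, -194.6, 98.8]
orientation: [-0.001, 1.0, -0.006, 0.001]
contact_force: [3.2, -20.1, -8.8]
grip_width: 14.1
finger_force: 20.0
```

>>> carry_out([
  [0,0,-0.05,0,0,0,0],
  [0,0,-0.05,0,0,0,0],
  [0.6,0,-0.05,0,0,0,0],
  [0.6,0,-0.05,0,0,0,0],
  [0.6,0,-0.05,0,0,0,0],
  [0.6,0,-0.05,0,0,0,0],
  [0.6,0,-0.05,0,0,0,0],
  [0.6,0,-0.05,-0.4,0,0,0],
  [1,0,-0.05,-0.8,0,0,0],
  [1,0,-0.05,-1,0,0,0],
  [1,0,-0.05,-1,0,0,0],
])

```text
time_s: 22.05
eef_pos: [482.0, -195.6, 222.9]
orientation: [0.001, 1.0, -0.002, 0.004]
contact_force: [0.1, 0.1, -0.6]
grip_width: 75.5
finger_force: 0.0
```

>>> carry_out([
  [1,0,0,-0.1,0,0,0.045],
  [1,-0.3,0.3,-0.1,0,0,0.09],
  [1,-0.6,0.6,-0.1,0,0,0.135],
  [1,-1,0.75,-0.1,0,0,0.18],
  [1,-1,0.75,-0.1,0,0,0.225],
  [1,-1,0.75,-0.1,0,0,0.27],
  [1,-1,0.75,-0.1,0,0,0.315],
  [1,-1,0.75,-0.1,0,0,0.36],
  [1,-1,0.75,-0.1,0,0,0.405],
  [1,-1,0.75,-0.1,0,0,0.45],
  [1,-1,0.75,-0.1,0,0,0.485],
  [1,-1,0.75,-0.1,0,0,0.511],
  [1,-1,0.75,-0.1,0,0,0.511],
  [1,-1,0.75,-0.1,0,0,0.511],
])

```text
time_s: 23.45
eef_pos: [599.6, -104.8, 229.6]
orientation: [0.719, 0.695, -0.001, -0.001]
contact_force: [-0.0, -0.2, 0.7]
grip_width: 91.2
finger_force: 0.0
```

>>> carry_out([
  [1,0.01,0.16,0,0,0,0],
  [1,0.01,0.16,0.2,0,0,0],
  [1,0.01,0.16,0.4,0,0,0],
  [1,0.01,0.16,0.55,0,0,0],
  [1,0.01,0.16,0.55,0,0,0],
  [0,0.01,0.16,0.55,0,0,0],
  [0,0.01,0.16,0.55,0,0,0],
  [0,0.01,0.16,0.55,0,0,0],
  [0,0.01,0.16,0.55,0,0,0],
  [0,0.01,0.16,0.55,0,0,0],
  [0,0.01,0.16,0.55,0,0,0],
  [0,0.01,0.16,0.55,0,0,0],
  [0,0.01,0.16,0.55,0,0,0],
  [0,0.01,0.16,0.55,0,0,0],
  [0,0.01,0.16,0.55,0,0,0],
  [0,0.01,0.16,0.55,0,0,0],
  [0,0.01,0.16,0.55,0,0,0],
], newtons=40)

```text
time_s: 25.15
eef_pos: [619.4, -104.4, 164.7]
orientation: [0.72, 0.694, 0.0, -0.0]
contact_force: [0.6, -0.0, -0.7]
grip_width: 25.4
finger_force: 40.0
```

>>> carry_out([
  [0,0,0,-0.2,0,0,0],
  [0,0,0,-0.4,0,0,0],
  [0,0,0,-0.55,0,0,-0.045],
  [0,0,-0.1,-0.55,0,0,-0.09],
  [0,0,-0.2,-0.55,0,0,-0.135],
  [0,0,-0.3,-0.55,0,0,-0.18],
  [0,0,-0.4,-0.55,0,0,-0.225],
  [0,0,-0.5,-0.55,0,0,-0.27],
  [0,-0.1,-0.6,-0.55,0,0,-0.315],
  [0,-0.1,-0.7,-0.55,0,0,-0.36],
  [0,-0.1,-0.8,-0.55,0,0,-0.405],
  [0,-0.1,-0.9,-0.55,0,0,-0.45],
  [0,-0.1,-1,-0.55,0,0,-0.485],
  [0,-0.1,-1,-0.55,0,0,-0.511],
  [0,-0.1,-1,-0.55,0,0,-0.511],
  [0,-0.1,-1,-0.55,0,0,-0.511],
])

```text
time_s: 26.75
eef_pos: [498.9, -112.1, 230.5]
orientation: [0.002, 1.0, 0.0, -0.0]
contact_force: [-0.4, -0.1, -2.2]
grip_width: 26.3
finger_force: 40.0
```

Run:
```python
from workcell import env, optics
import cv2
print(env.state()["eef_pos"],env.state()["orientation"])
d=optics.get_image("scene"); cv2.imwrite("pics/s3.png",d["image"][:,:,::-1])
```

```text
[ 498.88100746 -112.07960887  230.49831602] [ 1.50288218e-03  9.99998841e-01  1.19611312e-04 -2.12771225e-04]
```

View pics/s3.png

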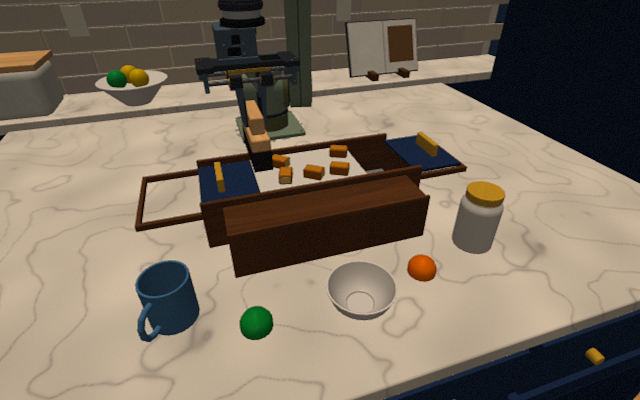

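The brush is held lengthwise across the board at (257,140), and five crusts are on the board. I lower it behind them and sweep.

>>> carry_out([
  [0,0.16,-0.07,0,0,0,0],
  [0,0.16,-0.07,0.2,0,0,0],
  [0,0.16,-0.07,0.4,0,0,0],
  [0,0.16,-0.07,0.5,0,0,0],
  [0,0.16,-0.07,0.53,0,0,0],
  [0,0.16,-0.07,0.53,0,0,0],
])

```text
time_s: 27.4
eef_pos: [480.1, -120.5, 167.1]
orientation: [0.001, 1.0, 0.0, -0.0]
contact_force: [-0.1, 0.5, -2.8]
grip_width: 25.5
finger_force: 40.0
```

>>> carry_out([
  [0,0,0.08,0,0,0,0],
  [0,0,0.16,0,0,0,0],
  [0,0,0.24,0,0,0,0],
  [0,0,0.32,0,0,0,0],
  [0,0,0.4,0,0,0,0],
  [0,0,0.48,0,0,0,0],
  [0,0,0.56,0,0,0,0],
  [0,0,0.64,0,0,0,0],
  [0,0,0.72,0,0,0,0],
  [0,0,0.8,0,0,0,0],
  [0,0,0.88,0,0,0,0],
  [0,0,0.96,0,0,0,0],
  [0,0,1,0,0,0,0],
])

```text
time_s: 28.7
eef_pos: [479.9, 0.5, 167.1]
orientation: [0.0, 1.0, 0.0, -0.0]
contact_force: [0.5, -0.9, -1.2]
grip_width: 26.1
finger_force: 40.0
```

>>> carry_out([
  [0,0,0.08,0,0,0,0],
  [0,0,0.16,0,0,0,0],
  [0,0,0.24,0,0,0,0],
  [0,0,0.32,0,0,0,0],
  [0,0,0.4,0,0,0,0],
  [0,0,0.48,0,0,0,0],
  [0,0,0.56,0,0,0,0],
  [0,0,0.64,0,0,0,0],
  [0,0,0.72,0,0,0,0],
  [0,0,0.8,0,0,0,0],
  [0,0,0.88,0,0,0,0],
  [0,0,0.96,0,0,0,0],
  [0,0,1,0,0,0,0],
])

```text
time_s: 30.0
eef_pos: [480.1, 120.5, 167.2]
orientation: [0.0, 1.0, 0.0, 0.0]
contact_force: [0.1, 0.2, -1.9]
grip_width: 25.6
finger_force: 40.0
```

Run:
```python
from workcell import env, optics
import cv2, numpy as np
d=optics.get_image("scene"); e=optics.get_image("top")
a=cv2.resize(d["image"][80:230,180:480],None,fx=2,fy=2); b=cv2.resize(e["image"][170:320,140:440],None,fx=2,fy=2)
cv2.imwrite("pics/p4.png",np.vstack([a,b])[:,:,::-1])
```

```text
(no output)
```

View pics/p4.png

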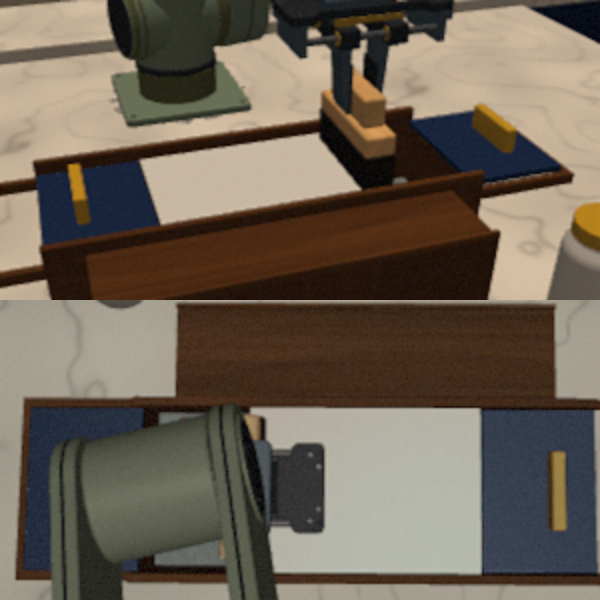

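The board is clean. I push slightly further, lift, and carry the brush back to its ledge.

>>> carry_out([
  [0,0,0.08,0,0,0,0],
  [0,0,0.12,0,0,0,0],
  [0,0,0,-0.1,0,0,0],
  [0,0,0,-0.4,0,0,0],
  [0,0,0,-0.6,0,0,0],
  [0,-0.4,-0.4,-0.6,0,0,0],
  [0,-0.8,-0.8,-0.6,0,0,0],
  [0,-1,-1,-0.6,0,0,0],
  [0,-1,-1,-0.6,0,0,0],
])

```text
time_s: 31.0
eef_pos: [602.5, -5.1, 239.6]
orientation: [0.002, 1.0, -0.001, 0.001]
contact_force: [-0.6, 0.3, -1.9]
grip_width: 25.8
finger_force: 40.0
```

>>> carry_out([
  [0,0,-0.1,0,0,0,0.045],
  [0,0,-0.2,0,0,0,0.09],
  [0,0,-0.3,0,0,0,0.135],
  [0,0,-0.4,0,0,0,0.18],
  [0,0,-0.5,0,0,0,0.225],
  [0,0,-0.6,0,0,0,0.27],
  [0,-0.1,-0.7,0,0,0,0.315],
  [0,-0.17,-0.8,0,0,0,0.36],
  [0,-0.17,-0.88,0,0,0,0.405],
  [0,-0.17,-0.88,0,0,0,0.45],
  [0,-0.17,-0.88,0,0,0,0.485],
  [0,-0.17,-0.88,0,0,0,0.511],
  [0,-0.17,-0.88,0,0,0,0.511],
  [0,-0.17,-0.88,0,0,0,0.511],
])

```text
time_s: 32.4
eef_pos: [620.0, -107.0, 239.5]
orientation: [0.719, 0.695, -0.0, 0.0]
contact_force: [-0.9, 0.5, -3.0]
grip_width: 26.0
finger_force: 40.0
```

Run:
```python
from workcell import env, optics
import cv2
s=env.state(); print(s["eef_pos"],s["orientation"],s["contact_force"])
e=optics.get_image("top")
cv2.imwrite("pics/t5.png",cv2.resize(e["image"][150:320,140:500],None,fx=2.2,fy=2.2)[:,:,::-1])
```

```text
[ 619.98558435 -106.97001595  239.53666068] [ 7.19216115e-01  6.94786402e-01 -2.89699170e-05  1.86938400e-04] [-0.90582313  0.50419604 -2.98896187]
```

View pics/t5.png

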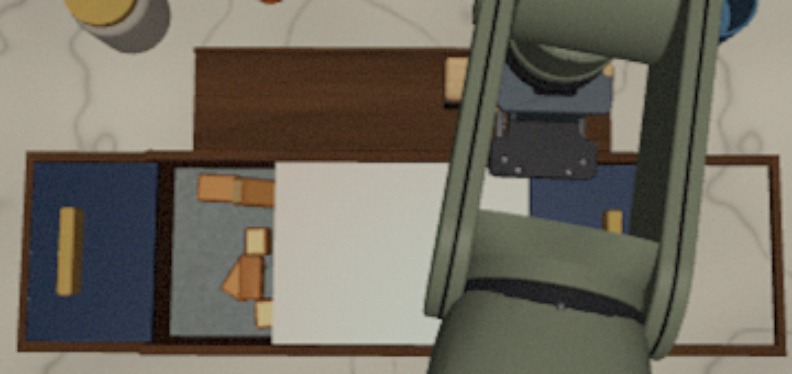

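All crusts lie in the crust compartment and the board looks clear. I set the brush down.

>>> carry_out([
  [0,0,0,0.2,0,0,0],
  [0,0,0,0.4,0,0,0],
  [0,0,0,0.5,0,0,0],
  [0,0,0,0.58,0,0,0],
  [0,0,0,0.61,0,0,0],
  [0,0,0,0.62,0,0,0],
  [0,0,0,0.62,0,0,0],
])

```text
time_s: 33.15
eef_pos: [620.7, -106.3, 165.5]
orientation: [0.72, 0.694, 0.0, 0.001]
contact_force: [-0.5, -0.6, -1.9]
grip_width: 25.8
finger_force: 40.0
```

>>> carry_out([
  [0,0,0,0.008,0,0,0],
  [0,0,0,0.008,0,0,0],
  [0.4,0,0,0.008,0,0,0],
  [0.8,0,0,0.008,0,0,0],
  [0.8,0,0,0.008,0,0,0],
  [0.8,0,0,0.008,0,0,0],
  [0.8,0,0,0.008,0,0,0],
  [0.8,0,0,0.008,0,0,0],
  [0.8,0,0,-0.15,0,0,0],
  [0.8,0,0,-0.4,0,0,0],
  [1,0,0,-0.7,0,0,0],
  [1,0,0,-0.7,0,0,0],
])

```text
time_s: 34.35
eef_pos: [622.8, -106.7, 254.5]
orientation: [0.72, 0.694, 0.003, 0.004]
contact_force: [0.2, -0.0, 0.2]
grip_width: 86.2
finger_force: 0.0
```

>>> carry_out([
  [1,0.1,-0.1,0,0,0,-0.045],
  [1,0.2,-0.2,0,0,0,-0.09],
  [1,0.4,-0.3,0,0,0,-0.135],
  [1,0.6,-0.4,0,0,0,-0.18],
  [1,0.8,-0.5,0,0,0,-0.225],
  [1,1,-0.6,0,0,0,-0.27],
  [1,1,-0.7,0,0,0,-0.315],
  [1,1,-0.8,0,0,0,-0.36],
  [1,1,-0.9,0,0,0,-0.405],
  [1,1,-0.9,0,0,0,-0.45],
  [1,1,-0.9,0,0,0,-0.485],
  [1,1,-0.9,0,0,0,-0.511],
  [1,1,-0.9,0,0,0,-0.511],
  [1,1,-0.9,0,0,0,-0.511],
])

```text
time_s: 35.75
eef_pos: [516.3, 17.5, 248.4]
orientation: [0.001, 1.0, 0.0, -0.0]
contact_force: [0.4, -0.2, 0.7]
grip_width: 91.1
finger_force: 0.0
```

>>> carry_out([
  [1,0.1,0.4,0,0,0,0],
  [1,0.2,0.8,0,0,0,0],
  [1,0.28,1,0,0,0,0],
  [1,0.28,1,0,0,0,0],
])

```text
time_s: 36.15
eef_pos: [481.9, 140.1, 248.6]
orientation: [-0.001, 1.0, 0.0, -0.0]
contact_force: [0.4, -0.8, -0.7]
grip_width: 91.6
finger_force: 0.0
```

>>> carry_out([
  [1,0,0.4,0,0,0,0],
  [1,0,0.8,0,0,0,0],
  [1,0,1,0.3,0,0,0],
  [1,0,1,0.5,0,0,0],
  [1,0,1,0.5,0,0,0],
])

```text
time_s: 36.65
eef_pos: [481.4, 256.4, 185.1]
orientation: [0.001, 1.0, -0.002, -0.003]
contact_force: [0.3, -0.2, -0.1]
grip_width: 91.5
finger_force: 0.0
```

>>> carry_out([
  [0.4,0,0.2,0,0,0,0],
  [0.4,0,0.43,0,0,0,0],
  [0.4,0,0.43,0,0,0,0],
  [0.4,0,0.43,0,0,0,0],
  [0.4,0,0.43,0,0,0,0],
  [0.4,0,0.43,0,0,0,0],
  [0.4,0,0.43,0,0,0,0],
  [0.4,0,0.43,0,0,0,0],
  [0.4,0,0.43,0.3,0,0,0],
  [0.4,0,0.43,0.6,0,0,0],
  [0.4,0,0.43,0.71,0,0,0],
  [0.4,0,0.43,0.71,0,0,0],
  [0,0,0.43,0.71,0,0,0],
  [0,0,0.43,0.71,0,0,0],
  [0,0,0.43,0.71,0,0,0],
  [0,0,0.43,0.71,0,0,0],
  [0,0,0.43,0.71,0,0,0],
], newtons=20)

```text
time_s: 38.35
eef_pos: [484.2, 309.5, 105.1]
orientation: [0.001, 1.0, 0.001, 0.001]
contact_force: [0.2, -1.3, 6.0]
grip_width: 13.8
finger_force: 20.0
```

Run:
```python
from workcell import env, optics
import cv2
s=env.state(); print(s["eef_pos"],s["orientation"],s["contact_force"],s["grip_width"],s["finger_force"])
e=optics.get_image("top")
cv2.imwrite("pics/t6.png",cv2.resize(e["image"][150:320,140:500],None,fx=2.2,fy=2.2)[:,:,::-1])
```

```text
[484.24446027 309.50168111 105.08098961] [9.90116814e-04 9.99998361e-01 7.25342859e-04 1.33081410e-03] [ 0.18106975 -1.25848439  5.9643903 ] 13.843004911642563 19.998216032981873
```

View pics/t6.png

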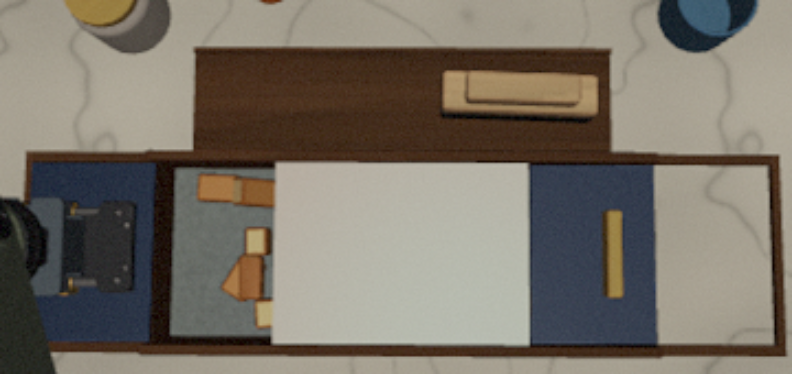

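The brush stands on the ledge, the board is empty, and the right cover is shut. Now I shut the left cover.

>>> carry_out([
  [0,0,-0.1,-0.03,0,0,0],
  [0,0,-0.2,-0.03,0,0,0],
  [0,0,-0.3,-0.03,0,0,0],
  [0,0,-0.4,-0.03,0,0,0],
  [0,0,-0.5,-0.03,0,0,0],
  [0,0,-0.6,-0.03,0,0,0],
  [0,0,-0.7,-0.03,0,0,0],
  [0,0,-0.8,-0.03,0,0,0],
  [0,0,-0.88,-0.03,0,0,0],
  [0,0,-0.92,-0.03,0,0,0],
  [0,0,-0.95,-0.03,0,0,0],
  [0,0,-0.95,-0.03,0,0,0],
])

```text
time_s: 39.6
eef_pos: [483.3, 195.3, 105.4]
orientation: [0.001, 1.0, 0.001, -0.0]
contact_force: [4.1, 3.2, -16.1]
grip_width: 14.0
finger_force: 20.0
```

>>> carry_out([
  [0,0,-0.02,0,0,0,0],
  [0,0,-0.04,0,0,0,0],
  [0,0,-0.05,0,0,0,0],
  [0,0,-0.05,0,0,0,0],
])

```text
time_s: 40.0
eef_pos: [483.3, 195.2, 105.5]
orientation: [0.002, 1.0, 0.006, 0.0]
contact_force: [2.0, 23.6, -18.9]
grip_width: 14.4
finger_force: 20.0
```

At the stop (195.2 mm, 24 N). I release, retreat and check.

>>> carry_out([
  [0,0,0.05,0.02,0,0,0],
  [0,0,0.05,0.02,0,0,0],
  [0.6,0,0.05,0.02,0,0,0],
  [0.6,0,0.05,0.02,0,0,0],
  [0.6,0,0.05,0.02,0,0,0],
  [0.6,0,0.05,0.02,0,0,0],
  [0.6,0,0.05,0.02,0,0,0],
  [0.6,0,0.05,-0.3,0,0,0],
  [0.6,0,0.05,-0.7,0,0,0],
  [0.6,0,0.05,-1,0,0,0],
  [0.6,0,0.05,-1,0,0,0],
])

```text
time_s: 41.1
eef_pos: [486.1, 196.2, 232.7]
orientation: [0.001, 1.0, 0.002, 0.005]
contact_force: [0.2, 0.3, -0.3]
grip_width: 55.1
finger_force: 0.0
```

>>> carry_out([
  [1,0.3,0.4,0,0,0,0],
  [1,0.6,0.8,0,0,0,0],
  [1,0.9,1,0,0,0,0],
  [1,1,1,0,0,0,0],
  [1,1,1,0,0,0,0],
])

```text
time_s: 41.6
eef_pos: [360.4, 315.9, 226.4]
orientation: [-0.001, 1.0, -0.0, -0.001]
contact_force: [-0.1, -0.6, -1.1]
grip_width: 90.0
finger_force: 0.0
```

>>> carry_out([
  [1,0.3,0.4,0,0,0,0],
  [1,0.3,0.8,0,0,0,0],
  [1,0.3,1,0,0,0,0],
  [1,0.3,1,0,0,0,0],
  [1,0.3,1,0,0,0,0],
])

```text
time_s: 42.1
eef_pos: [328.0, 434.8, 226.1]
orientation: [0.0, 1.0, -0.001, -0.0]
contact_force: [0.0, -0.3, 1.0]
grip_width: 91.2
finger_force: 0.0
```

Run:
```python
from workcell import env, optics
import cv2, numpy as np
d=optics.get_image("scene"); e=optics.get_image("top")
a=cv2.resize(d["image"][120:360],None,fx=1.0,fy=1.0); cv2.imwrite("pics/f.png",np.vstack([a,e["image"][60:320]])[:,:,::-1])
```

```text
(no output)
```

View pics/f.png

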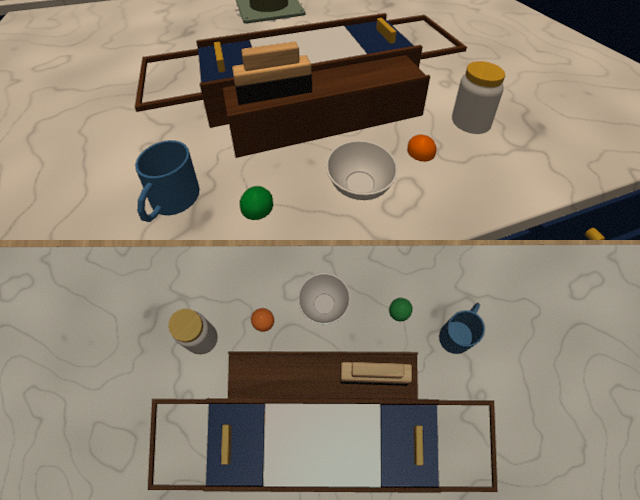

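Both covers are shut, with pulls at (225,444) and (419,444). The board is empty, the brush stands upright at (376,372), and the canister, bowl and mug have not moved.

```bash
python3 -c "
from workcell import env
print(env.finish_job())"
```

```text
the job is handed in; nothing more can be done
None
```

The bread station is cleared and the job is handed in at about 42 s: lemons together, all crusts swept in, both covers shut, brush upright on its ledge, bystanders untouched; the hand-in returned no verdict.

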